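# Reload the marking-nail magazine

## Task

Load the strip of survey nails from the cardboard tray into the nail magazine, heads up: slide it back along the channel against the spring follower, seat it fully down on the channel floor behind the nose stop and let go of it, and only then slide the cover rail fully closed over it. Work gently, so that the strip is never jammed hard against the magazine (stay under about 30 N), and leave the tape reel, the tribrach and the hammer alone.

Things in the scene. Friction and masses are not known exactly. Their poses are not given: they have to be found in the camera images.
- strip: Collated strip of 12 steel nails in a grey plastic carrier: a rigid bar 100 mm long (x) x 12 mm wide (y) x 36 mm tall (z), about 80 g, the round nail heads on top (+z) and the points below. Origin at the centre of its underside. The two ends are alike, so either end may lead. It starts standing heads up in the groove of the cardboard tray.
- tray: Fixed cardboard refill tray, 130 (x) x 60 (y) x 20 mm high, groove along x with its floor 8 mm above the bench, 15 mm wide and 114 mm long, with walls all round up to 20 mm above the bench (the strip stands 24 mm above them). Origin at the centre of its underside.
- magazine: Fixed bench stand of the nail magazine, base 265 (x) x 70 (y) x 8 mm, nose end at +x, origin on the bench on the centre line, 7.5 mm to +x of the base's middle. On it an aluminium channel along x with its nose stop and follower, clamped as one piece up to 11 mm either way along x of its nominal place: not measured. Black spring housing at x = -125 to -55 mm, top 50 mm above the bench.
- channel (a point): Nominal place of a seated strip's origin: channel floor's centre line, 14 mm above the bench, x = +29.5 mm of the magazine, axes as its; the true place is up to 11 mm off along x only. Channel 14 mm wide inside, walls 4 mm thick, nominally x = -45 to +100 mm of the magazine, upright to 13 mm above the floor, flaring out to 17 mm: a strip can be lowered in from above.
- nose_zone (a point): Nominal top inner edge of the nose stop, x = +79.5 mm of the magazine (truly up to 11 mm off, as the channel). A steel block across the channel, 8 mm high, 10 mm long. A strip with its underside 9 to 12 mm above the floor passes over it between the walls. With the follower at its hard stop the strip's front clears it by only 3 mm and the strip can go down.
- follower_zone (a point): Nominal front of the resting spring follower, x = -2 mm of the magazine (truly up to 11 mm off, as the channel): a round bar across the channel, 14 mm above its floor, on a steel block 30 mm tall. It pushes to +x with about 2.2 N at rest and 0.18 N more per mm pushed back, 6 N at its hard stop 21.5 mm back; there the force rises sharply. A seated strip keeps it 18.5 mm back.
- rail (a joint): Opening of the steel cover rail in m: 0 fully closed (hard stop), growing as it slides to the magazine's -x, to 0.118; starts 0.110 to 0.118; friction about 3 N, stays where left. An upturned U 31.5 mm wide, from 45 mm behind to 35 mm ahead (+x) of its knob; top plate's underside 38.5 mm above the channel floor, 2.5 mm over a seated strip. A strip not fully down blocks it.
- rail_knob (a point): Centre of the black grip knob on top of the rail, 20 mm along x, 14 mm wide along y, 30 mm tall (56.5 to 86.5 mm above the bench). When the rail is closed it lies at x = +30 mm (its rail runs on the stand) of the magazine.
- tape_reel: Bystander: yellow tape measure reel, 110 mm disc 36 mm high with a 90 mm handle stub; origin under the disc's centre.
- tribrach: Bystander: tribrach, round grey and black levelling base 120 mm across, 50 mm high; origin under its centre.
- hammer: Bystander: hammer lying on the bench; origin on its underside.

How it is judged:
On the way, in this order (a step that is already met when the one before it is completed fails the run):
1. the strip is between the channel walls and slid back over the nose stop, the rail still open (y of strip in the frame of channel between -0.005 and 0.005 m and z of strip in the frame of channel below 0.018 m and x of strip in the frame of channel between -0.02 and 0.015 m and value of joint rail above 0.08 m), for 0.1 s.
2. the strip is fully down behind the nose stop under the spring and let go, the rail still open (y of strip in the frame of channel between -0.003 and 0.003 m and angle between the x axis of strip and the x axis of channel, either way round below 0.06 rad and x of strip in the frame of channel between -0.015 and 0.015 m and z of strip in the frame of channel below 0.002 m and angle between strip's own z axis and vertical below 0.04 rad and contact force between the fingers and strip below 0.1 N and value of joint rail above 0.08 m), for 0.2 s.
3. the rail is closed over the seated strip (y of strip in the frame of channel between -0.003 and 0.003 m and angle between the x axis of strip and the x axis of channel, either way round below 0.06 rad and x of strip in the frame of channel between -0.015 and 0.015 m and z of strip in the frame of channel below 0.002 m and angle between strip's own z axis and vertical below 0.04 rad and value of joint rail below 0.003 m), for 0.2 s.
At the end, for the whole second after the job is handed in: Strip heads up in the channel, underside within 2 mm of its floor, tilt under 0.04 rad, within 3 mm of the centre line, 15 mm of the channel point along x and 0.06 rad in line (so behind the nose stop), released and at rest; rail within 3 mm of fully closed (all of step 3 and contact force between the fingers and strip below 0.1 N and linear speed of strip below 0.01 m/s); the robot touches nothing.
It fails at once if the strip is jammed against the magazine (its channel, nose stop, follower or rail) with more than 30 N (contact force between strip and magazine above 30 N).
It fails at once if the tape reel is moved more than 20 mm (distance of tape_reel from where it was at the start of the episode above 0.02 m).
It fails at once if the tribrach is moved more than 20 mm (distance of tribrach from where it was at the start of the episode above 0.02 m).
It fails at once if the hammer is moved more than 20 mm (distance of hammer from where it was at the start of the episode above 0.02 m).
It also fails if it takes over 72 s, if anything falls off the work surface, if the arm or the gripper's body presses on something with over 40 N, if the wrist force passes 120 N, or if a joint passes its speed limit or range.

## Robot

A 6-joint arm with a two-finger parallel gripper is mounted at the origin on the work surface. World frame = base frame: x ahead of the robot, y to its left, z up, the work surface at z = 0. Lengths are in m, angles in rad, forces in N, time in s.
With the tool pointing down it reaches from about 0.325 to 0.85 m from the base axis. Payload 4.4 kg.
Tool frame: the origin (TCP) lies at the very end of the fingers, on their centre line; the grasp point (between the pads) lies 19 mm behind it (bot.hold_point_z is the distance from the TCP to the grasp point, in m); z points along the fingers, y is the line along which they close (so a half turn about z gives the same grasp; the last joint's range is limited). The gripper opens to 94 mm and grips with 3 to 60 N. Pads are 16 mm wide; open, the fingers measure 119 mm over their backs; the gripper's body (75 mm by 177 mm) begins 78 mm behind the grasp point.
Start: joints at [-1.462, 0.207, 1.542, -0, 1.393, -0.15], TCP at [0.147, -0.556, 0.205] pointing down, gripper open.
Joint ranges: [-2.73, 2.73], [-0.86, 2.22], [0.23, 2.46], [-1.11, 4.25], [0.08, 2.63], [-2.82, 2.82]. Speed limits (rad/s): [2.79, 2.79, 3.14, 3.14, 3.14, 3.14].

## Interface

Orientations are given as a rotation vector (axis times angle).
In Python, from station import bot gives the robot as it stands. The module is installed in compiled form; this text tells all that it offers.
- The arm moves only by the shell command python3 -m handwheel 'ROWS'. ROWS is JSON, a list of rows, each an object of numbers: "dx", "dy", "dz": the shift along the tool's x, y, z in units of 0.5 m (1.0 is 0.5 m); "wx", "wy", "wz": the turn, a rotation vector about the tool's x, y, z in units of 90 degrees (1.0 is 90 degrees); "hand": the opening, from -1 (shut) to 1 (fully open), so that 0 is half open. A call has 1 to 10 rows; each row shifts and turns the commanded pose from where the row before left it, along the tool's axes as they then stand; what a row does not reach is not made up. A row lasts 1/8 s, in which the tool goes at most 62.5 mm and 10.7 degrees, less where a joint would pass 70% of its speed; a pose out of reach is approached as far as the arm can. A call with a number of a shift or a turn outside -1 to 1 is refused whole. A call with a gripper value outside its range is refused whole. The fingers move at their own pace and stop on an object; the grip force is fixed at half the most. Time passes only in rows, so rows that do not move let the fingers close. It gives the time, the measured TCP pose, the force, the opening and the grip force at its end, in the units of the state.
- bot.observe(): the state, without advancing time (a new reading comes with each control period).
- bot.get_image(name): name is "scene" or "top"; returns the picture (384x512x3 uint8, red, green, blue); there is no depth.
- bot.camera_info(name): a dict with "camera_matrix" (3x3 intrinsics, pixels), "k1" (the pictures are not rectified: a ray, as slopes to the right and down, at radius r is drawn at 1 + k1 r^2 times it, then the intrinsics apply), "T" (4x4, takes a point from camera to world coordinates). Camera axes: x right, y down, z forward; pixel columns grow to the right and rows downward; lengths in m; the calibration is good to about 2 mm. A picture is of the moment at which its call begins. camera_info takes no time and is no camera call.
- bot.hand_in(): hands the job in; it is judged then, once.
Trained networks look in the newest picture that a camera, given by its name, has taken for a name from the list of things; names that differ only in an ending like _2 or _b are one class to them, and where a whole thing is asked for, a point or a joint stands for the part that bears it (a point fixed in the world has none). Each returns a list of dicts, best first, with "conf" (0 to 1); they miss things now and then, are a little off and sometimes report something else, mostly with a low value. They report only what shows in the picture. A call takes as long as a camera call.
- bot.silhouettes(thing, camera): "pixels" (384x512 bool, what is visible of it).
- bot.tip_of(thing, camera): "xyz" ([x, y, z] in m, in the coordinates of the camera as it stood for that picture, good to about 4 mm: a listed point, or the origin of a listed thing).
The state is a dict: "time_s": time; "joint_positions": joint angles; "qd": joint speeds; "joint_torque": joint torques, N m; "eef_pos": TCP position; "ee_rot": TCP orientation; "force": force on the tool from outside, world axes, zero at the start; "torque": the same for the moment, N m; "opening": opening from 0.0 (shut) to 1.0 (fully open); "finger_force": force on a finger pad.
Only numpy, scipy, OpenCV 4.12 (cv2) and the standard library are available. Lean on these libraries where they do the work, as an engineer would, in place of code of your own. Each camera call takes 0.05 s, during which the arm holds its last target. There are 200 camera calls.

## Working session

There is one attempt and no reset: what is moved stays moved. The work goes in short steps, Python scripts to look and compute and a shell command to move; the robot and the scene stay as the last step left them, time stands still between calls to the robot, and variables do not carry over. Pictures are saved under pics/ and viewed, at most 10 in all, crops included, and the job is handed in when it is done.

```bash
mkdir -p pics; cat > h.py <<'E'
import numpy as np, cv2
from station import bot
from scipy.spatial.transform import Rotation as R
def world(p,cam):
    T=np.array(bot.camera_info(cam)["T"]); return (T@np.r_[p,1])[:3]
def ray(uv,cam,z):
    c=bot.camera_info(cam);K=np.array(c["camera_matrix"]);T=np.array(c["T"])
    n=cv2.undistortPoints(np.array([[uv]],float),K,np.array([c["k1"],0,0,0,0.]))[0,0]
    d=T[:3,:3]@np.r_[n,1];o=T[:3,3]
    return o+d*(z-o[2])/d[2]
def proj(p,cam):
    c=bot.camera_info(cam);K=np.array(c["camera_matrix"]);T=np.linalg.inv(np.array(c["T"]))
    q=T[:3,:3]@np.array(p)+T[:3,3]; s=q[:2]/q[2]; s=s*(1+c["k1"]*(s@s)); return K[:2,:2]@s+K[:2,2]
def save(cam,name): 
    im=bot.get_image(cam); cv2.imwrite(f"pics/{name}.png",im[:,:,::-1]); return im
E
python3 - <<'E'
from h import *
np.set_printoptions(precision=4,suppress=True)
a=save("top","top0");b=save("scene","scene0")
cv2.imwrite("pics/both.png",cv2.resize(np.vstack([a,b])[:,:,::-1],None,fx=.78,fy=.78))
for c in("top","scene"):
    i=bot.camera_info(c);print(c,i["T"],i["camera_matrix"],i["k1"])
    for n in("strip","tray","magazine","channel","nose_zone","follower_zone","rail_knob"):
        for d in bot.tip_of(n,c)[:2]: print(n,round(d["conf"],2),world(d["xyz"],c))
print(bot.observe())
E
```

```text
top [[ 0.0054 -0.9906  0.1364  0.4469]
 [-0.9996 -0.0017  0.0272  0.092 ]
 [-0.0267 -0.1365 -0.9903  1.0495]
 [ 0.      0.      0.      1.    ]] [[388.6304   0.     248.8392]
 [  0.     388.6304 191.6991]
 [  0.       0.       1.    ]] -0.12531406649948676
strip 0.81 [ 0.5443 -0.1964  0.011 ]
tray 0.56 [ 0.5385 -0.2029  0.0007]
channel 0.94 [0.5762 0.2347 0.0153]
channel 0.72 [ 0.5471 -0.2018  0.011 ]
nose_zone 0.97 [0.5771 0.2792 0.0206]
follower_zone 0.73 [0.5713 0.1959 0.0283]
rail_knob 0.94 [0.5744 0.1205 0.0695]
scene [[ 0.2134  0.7792 -0.5893  1.1465]
 [ 0.9769 -0.1784  0.1178  0.0077]
 [-0.0133 -0.6008 -0.7993  0.8274]
 [ 0.      0.      0.      1.    ]] [[379.1653   0.     248.8515]
 [  0.     379.1653 190.7993]
 [  0.       0.       1.    ]] 0.023508374097956888
strip 0.58 [ 0.5456 -0.2002  0.0067]
strip 0.18 [ 0.5432 -0.2     0.0006]
tray 0.97 [ 0.5426 -0.2006  0.0026]
channel 0.73 [0.5735 0.2275 0.0144]
nose_zone 0.55 [0.5776 0.2845 0.0243]
follower_zone 0.61 [0.5774 0.1955 0.0297]
rail_knob 0.65 [0.5731 0.1171 0.0722]
{'time_s': 0.8, 'joint_positions': array([-1.4625,  0.2066,  1.5415, -0.    ,  1.3935, -0.1505]), 'qd': array([-0.0005,  0.0006, -0.002 ,  0.0007, -0.0005, -0.0025]), 'joint_torque': array([ -0.0008, -37.0833, -28.1745,   0.0699,   0.0275,  -0.    ]), 'eef_pos': array([ 0.1471, -0.5559,  0.2055]), 'ee_rot': array([ 3.1152,  0.4055, -0.0001]), 'force': array([0.0564, 1.1509, 0.7917]), 'torque': array([-0.0364,  0.0163, -0.0027]), 'finger_force': 0.0, 'opening': 0.9962825079268651}
```

View pics/top0.png

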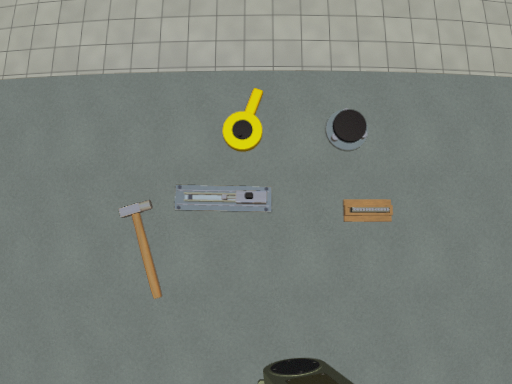

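View pics/scene0.png

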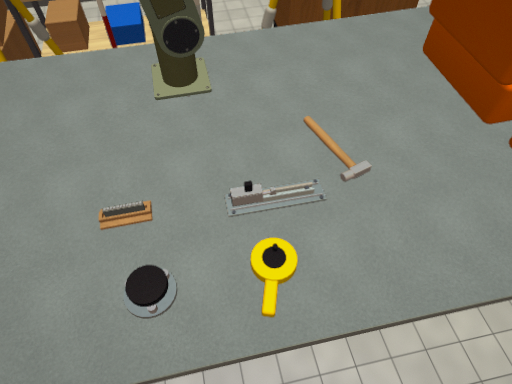

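The top view shows the magazine at about (223,198), nose to the left (+y), rail knob at (249,196), and the tray with the strip at (368,210). The tape reel, tribrach and hammer are well clear. Next I refine the axes.

```bash
python3 - <<'E'
from h import *
np.set_printoptions(precision=4,suppress=True)
for cam in("top","scene"):
  im=bot.get_image(cam)
  for n,z in(("strip",.044),("tray",.02),("magazine",.008),("rail",.055),("rail_knob",.0865)):
    s=bot.silhouettes(n,cam)
    if not s: print(n,"none");continue
    m=s[0]["pixels"]; ys,xs=np.nonzero(m)
    P=np.array([ray((x,y),cam,z)[:2] for x,y in zip(xs,ys)])
    (c,sz,a)=cv2.minAreaRect((P*1000).astype(np.float32))
    print(cam,n,round(s[0]["conf"],2),len(xs),"c",np.array(c),np.array(sz),round(a,1))
  if cam=="top": cv2.imwrite("pics/mag0.png",cv2.resize(im[178:218,170:278,::-1],None,fx=7,fy=7,interpolation=cv2.INTER_CUBIC))
  if cam=="scene": cv2.imwrite("pics/mag1.png",cv2.resize(im[170:220,215:335,::-1],None,fx=6.5,fy=6.5,interpolation=cv2.INTER_CUBIC))
E
```

```text
top strip 0.68 201 c [ 539.098  -192.9977] [98.3248 13.094 ] 90.0
top tray 0.92 860 c [ 539.706  -197.0865] [127.8046  63.5067] 88.2
top magazine 0.78 2515 c [573.0652 190.3381] [ 71.1835 264.8361] 0.1
top rail 0.76 419 c [570.1171 117.5635] [36.4081 80.0144] 0.1
top rail_knob 0.84 390 c [567.4642 115.4807] [32.7586 74.9322] 0.1
scene strip 0.8 379 c [ 552.1887 -194.6291] [100.4092  29.2327] 90.0
scene tray 0.87 616 c [ 557.4924 -195.4326] [ 59.9826 127.7068] 4.0
scene magazine 0.9 2448 c [562.3913 191.2697] [267.6329 107.8664] 88.7
scene rail 0.84 675 c [578.2395 113.3893] [86.3283 74.6238] 89.7
scene rail_knob 0.65 605 c [602.0319 109.4321] [79.5111 67.2419] 86.4
```

View pics/mag0.png

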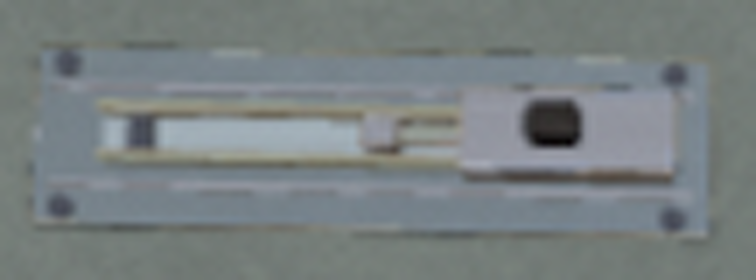

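View pics/mag1.png

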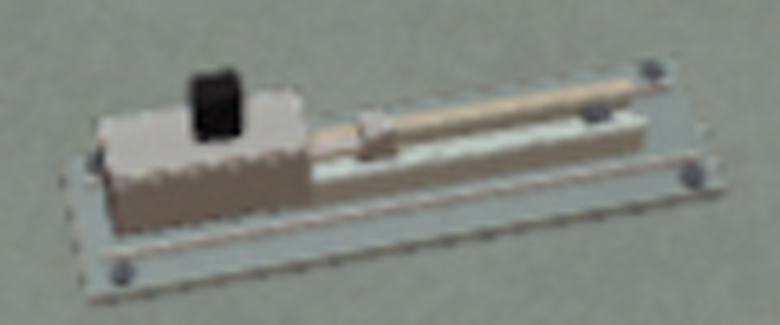

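In the crops, the channel lies centrally on the base. The dark nose stop's inner edge is at about (192,197) in the top image and the follower front at about (222,197). Turning the tool first so that tool x = world y and tool y = world x.

```bash
python3 -m handwheel '[{"wz":-0.119,"hand":0},{"wz":-0.119,"hand":0},{"wz":-0.119,"hand":0},{"wz":-0.119,"hand":0},{"wz":-0.119,"hand":0},{"wz":-0.119,"hand":0},{"wz":-0.119,"hand":0},{"hand":0}]'
python3 - <<'E'
from h import *
np.set_printoptions(precision=4,suppress=True)
o=bot.observe();print(o["eef_pos"],R.from_rotvec(o["ee_rot"]).as_matrix(),o["force"])
for n,uv,z in(("nose",(191.7,196.9),.022),("noseL",(188,196.9),.022),("follower",(221.7,196.6),.044),("fol top",(221.7,194.3),.044),("fol bot",(221.7,199.3),.044),("bolts",(179.4,186.7),.01),("b",(178.4,207),.01),("b",(266,188.6),.01),("b",(265.6,209),.01),("base L",(175.6,198),.008),("base R",(270.8,198),.008)):
    print(n,ray(uv,"top",z))
E
```

```text
[ 0.1472 -0.5558  0.2054] [[ 0.9667  0.256   0.    ]
 [ 0.256  -0.9667  0.    ]
 [ 0.     -0.     -1.    ]] [-0.4853 -0.0407  0.4624]
nose [0.5741 0.2735 0.022 ]
noseL [0.5741 0.2835 0.022 ]
follower [0.5723 0.1905 0.044 ]
fol top [0.5784 0.1906 0.044 ]
fol bot [0.5652 0.1904 0.044 ]
bolts [0.6035 0.3103 0.01  ]
b [0.5479 0.3114 0.01  ]
b [0.5986 0.0742 0.01  ]
b [0.5433 0.0753 0.01  ]
base L [0.5727 0.3203 0.008 ]
base R [0.5733 0.0613 0.008 ]schema error: expected keys dx, dy, dz, wx, wy, wz, hand
```

```bash
python3 -m handwheel '[{"dx":0.0722,"dy":0.0786,"hand":0},{"dx":0.0722,"dy":0.0786,"hand":0},{"dx":0.0722,"dy":0.0786,"hand":0},{"dx":0.0722,"dy":0.0786,"hand":0},{"dx":0.0722,"dy":0.0786,"hand":0},{"dx":0.0722,"dy":0.0786,"hand":0},{"dx":0.0722,"dy":0.0786,"hand":0},{"dx":0.0722,"dy":0.0786,"hand":0},{"dx":0.0722,"dy":0.0786,"hand":0},{"dx":0.0722,"dy":0.0786,"hand":0}]'; python3 -m handwheel '[{"hand":0},{"hand":0}]'
```

```text
schema error: expected keys dx, dy, dz, wx, wy, wz, hand
schema error: expected keys dx, dy, dz, wx, wy, wz, hand
```

```bash
python3 -m handwheel '[{"dx":0,"dy":0,"dz":0,"wx":0,"wy":0,"wz":-0.119,"hand":0},{"dx":0,"dy":0,"dz":0,"wx":0,"wy":0,"wz":-0.119,"hand":0},{"dx":0,"dy":0,"dz":0,"wx":0,"wy":0,"wz":-0.119,"hand":0},{"dx":0,"dy":0,"dz":0,"wx":0,"wy":0,"wz":-0.119,"hand":0},{"dx":0,"dy":0,"dz":0,"wx":0,"wy":0,"wz":-0.119,"hand":0},{"dx":0,"dy":0,"dz":0,"wx":0,"wy":0,"wz":-0.119,"hand":0},{"dx":0,"dy":0,"dz":0,"wx":0,"wy":0,"wz":-0.119,"hand":0},{"dx":0,"dy":0,"dz":0,"wx":0,"wy":0,"wz":0,"hand":0}]'
python3 - <<'E'
from h import *
np.set_printoptions(precision=4,suppress=True)
o=bot.observe();print(o["eef_pos"],R.from_rotvec(o["ee_rot"]).as_matrix(),o["force"])
E
```

```text
time_s: 2.4
eef_pos: [0.1472, -0.5559, 0.2054]
ee_rot: [2.228, 2.215, 0.0]
force: [0.3, -0.3, 0.6]
opening: 0.499
finger_force: 0.0
[ 0.1472 -0.5559  0.2054] [[ 0.0057  1.      0.    ]
 [ 1.     -0.0057  0.    ]
 [ 0.      0.     -1.    ]] [ 0.3181 -0.291   0.5783]
```

```bash
python3 -m handwheel '[{"dx":0.0722,"dy":0.0786,"dz":0,"wx":0,"wy":0,"wz":0,"hand":0},{"dx":0.0722,"dy":0.0786,"dz":0,"wx":0,"wy":0,"wz":0,"hand":0},{"dx":0.0722,"dy":0.0786,"dz":0,"wx":0,"wy":0,"wz":0,"hand":0},{"dx":0.0722,"dy":0.0786,"dz":0,"wx":0,"wy":0,"wz":0,"hand":0},{"dx":0.0722,"dy":0.0786,"dz":0,"wx":0,"wy":0,"wz":0,"hand":0},{"dx":0.0722,"dy":0.0786,"dz":0,"wx":0,"wy":0,"wz":0,"hand":0},{"dx":0.0722,"dy":0.0786,"dz":0,"wx":0,"wy":0,"wz":0,"hand":0},{"dx":0.0722,"dy":0.0786,"dz":0,"wx":0,"wy":0,"wz":0,"hand":0},{"dx":0.0722,"dy":0.0786,"dz":0,"wx":0,"wy":0,"wz":0,"hand":0},{"dx":0.0722,"dy":0.0786,"dz":0,"wx":0,"wy":0,"wz":0,"hand":0}]'; python3 -m handwheel '[{"dx":0,"dy":0,"dz":0.1,"wx":0,"wy":0,"wz":0,"hand":0},{"dx":0,"dy":0,"dz":0,"wx":0,"wy":0,"wz":0,"hand":0}]'
```

```text
time_s: 3.65
eef_pos: [0.5427, -0.195, 0.2056]
ee_rot: [2.229, 2.213, 0.0]
force: [0.6, -0.9, 0.1]
opening: 0.5
finger_force: 0.0
time_s: 3.9
eef_pos: [0.5384, -0.1938, 0.1512]
ee_rot: [-2.22, -2.21, 0.005]
force: [-1.5, 0.4, -0.8]
opening: 0.501
finger_force: 0.0
```

```bash
python3 -m handwheel '[{"dx":0,"dy":0,"dz":0.09,"wx":0,"wy":0,"wz":0,"hand":0},{"dx":0,"dy":0,"dz":0.08,"wx":0,"wy":0,"wz":0,"hand":0},{"dx":0,"dy":0,"dz":0.05,"wx":0,"wy":0,"wz":0,"hand":0},{"dx":0,"dy":0,"dz":0.02,"wx":0,"wy":0,"wz":0,"hand":0},{"dx":0,"dy":0,"dz":0.016,"wx":0,"wy":0,"wz":0,"hand":0},{"dx":0,"dy":0,"dz":0,"wx":0,"wy":0,"wz":0,"hand":0},{"dx":0,"dy":0,"dz":0,"wx":0,"wy":0,"wz":0,"hand":0}]'; python3 - <<'E'
from h import *
for i,c in enumerate(("top","scene")): im=save(c,f"g{i}")
a=cv2.imread("pics/g0.png")[170:250,320:420];b=cv2.imread("pics/g1.png")[170:250,75:175]
cv2.imwrite("pics/g.png",cv2.resize(np.hstack([a,b]),None,fx=4,fy=4,interpolation=cv2.INTER_CUBIC))
E
```

```text
time_s: 4.78
eef_pos: [0.5423, -0.1968, 0.0287]
ee_rot: [2.224, 2.216, 0.001]
force: [-0.1, 0.1, 0.5]
opening: 0.502
finger_force: 0.0
```

View pics/g.png

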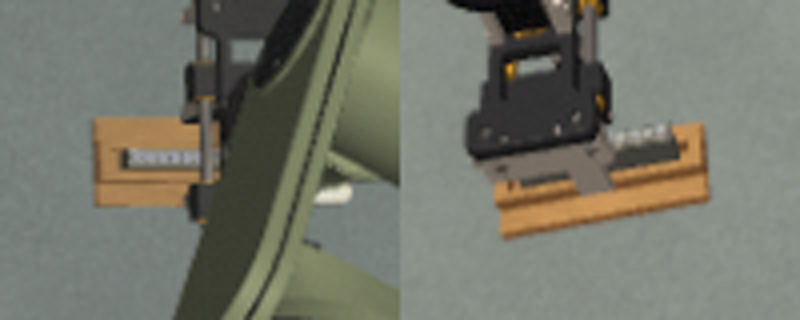

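Fingers straddle the strip just above the tray wall. Now I close.

```bash
python3 -m handwheel '[{"dx":0.004,"dy":-0.003,"dz":0,"wx":0,"wy":0,"wz":0,"hand":-1},{"dx":0,"dy":0,"dz":0,"wx":0,"wy":0,"wz":0,"hand":-1},{"dx":0,"dy":0,"dz":0,"wx":0,"wy":0,"wz":0,"hand":-1},{"dx":0,"dy":0,"dz":0,"wx":0,"wy":0,"wz":0,"hand":-1},{"dx":0,"dy":0,"dz":0,"wx":0,"wy":0,"wz":0,"hand":-1},{"dx":0,"dy":0,"dz":0,"wx":0,"wy":0,"wz":0,"hand":-1}]'
```

```text
time_s: 5.62
eef_pos: [0.5407, -0.1943, 0.0276]
ee_rot: [2.225, 2.216, 0.002]
force: [3.7, -0.1, -1.2]
opening: 0.125
finger_force: 29.6
```

```bash
python3 -m handwheel '[{"dx":0,"dy":0,"dz":-0.02,"wx":0,"wy":0,"wz":0,"hand":-1},{"dx":0,"dy":0,"dz":-0.04,"wx":0,"wy":0,"wz":0,"hand":-1},{"dx":0,"dy":0,"dz":-0.06,"wx":0,"wy":0,"wz":0,"hand":-1},{"dx":0,"dy":0,"dz":-0.06,"wx":0,"wy":0,"wz":0.011,"hand":-1},{"dx":0,"dy":0,"dz":0,"wx":0,"wy":0,"wz":0,"hand":-1}]'
python3 -m handwheel '[{"dx":0.05,"dy":0.004,"dz":0,"wx":0,"wy":0,"wz":0,"hand":-1},{"dx":0.1,"dy":0.008,"dz":0,"wx":0,"wy":0,"wz":0,"hand":-1},{"dx":0.1,"dy":0.008,"dz":0,"wx":0,"wy":0,"wz":0,"hand":-1},{"dx":0.1,"dy":0.008,"dz":0,"wx":0,"wy":0,"wz":0,"hand":-1},{"dx":0.1,"dy":0.008,"dz":0,"wx":0,"wy":0,"wz":0,"hand":-1},{"dx":0.1,"dy":0.008,"dz":0,"wx":0,"wy":0,"wz":0,"hand":-1},{"dx":0.1,"dy":0.008,"dz":0,"wx":0,"wy":0,"wz":0,"hand":-1},{"dx":0.1,"dy":0.008,"dz":0,"wx":0,"wy":0,"wz":0,"hand":-1},{"dx":0.1,"dy":0.008,"dz":0,"wx":0,"wy":0,"wz":0,"hand":-1},{"dx":0.04,"dy":0,"dz":0,"wx":0,"wy":0,"wz":0,"hand":-1}]'
python3 -m handwheel '[{"dx":0,"dy":0,"dz":0,"wx":0,"wy":0,"wz":0,"hand":-1},{"dx":0,"dy":0,"dz":0,"wx":0,"wy":0,"wz":0,"hand":-1}]'
```

```text
time_s: 6.25
eef_pos: [0.5413, -0.1953, 0.1202]
ee_rot: [2.241, 2.195, 0.001]
force: [-0.0, -0.2, -1.0]
opening: 0.125
finger_force: 29.9
time_s: 7.5
eef_pos: [0.5815, 0.2518, 0.1153]
ee_rot: [-2.24, -2.2, 0.005]
force: [-0.4, 0.2, -0.6]
opening: 0.124
finger_force: 29.9
time_s: 7.75
eef_pos: [0.5827, 0.2482, 0.1166]
ee_rot: [-2.245, -2.197, 0.004]
force: [0.7, -0.4, 0.2]
opening: 0.126
finger_force: 29.9
```

```bash
python3 -m handwheel '[{"dx":0.006,"dy":-0.016,"dz":0.04,"wx":0,"wy":0,"wz":0,"hand":-1},{"dx":0,"dy":0,"dz":0.05,"wx":0,"wy":0,"wz":0,"hand":-1},{"dx":0,"dy":0,"dz":0.0,"wx":0,"wy":0,"wz":0,"hand":-1},{"dx":0,"dy":0,"dz":0,"wx":0,"wy":0,"wz":0,"hand":-1}]'; python3 - <<'E'
from h import *
np.set_printoptions(precision=4,suppress=True)
for i,c in enumerate(("top","scene")): im=save(c,f"h{i}")
a=cv2.imread("pics/h0.png")[160:235,165:275];b=cv2.imread("pics/h1.png")[150:225,225:335]
cv2.imwrite("pics/h.png",cv2.resize(np.vstack([a,b]),None,fx=4,fy=4,interpolation=cv2.INTER_CUBIC)); print(bot.observe()["eef_pos"])
for c in("top","scene"):
    for d in bot.tip_of("strip",c)[:1]: print(c,d["conf"],world(d["xyz"],c))
    s=bot.silhouettes("strip",c)
    if s:
        ys,xs=np.nonzero(s[0]["pixels"]); P=np.array([ray((x,y),c,bot.observe()["eef_pos"][2]+.016)[:2] for x,y in zip(xs,ys)])
        print(s[0]["conf"],cv2.minAreaRect((P*1000).astype(np.float32)),P.min(0),P.max(0))
E
```

```text
time_s: 8.25
eef_pos: [0.576, 0.2521, 0.0733]
ee_rot: [2.246, 2.196, 0.001]
force: [-0.0, 0.8, 0.5]
opening: 0.125
finger_force: 29.9
[0.5765 0.2528 0.074 ]
top 0.46 [0.5772 0.2506 0.0553]
0.48 ((571.8639526367188, 209.25257873535156), (12.614187240600586, 27.691638946533203), 0.1396806389093399) [0.5655 0.1954] [0.5782 0.2231]
scene 0.8 [0.579  0.247  0.0519]
0.71 ((586.924560546875, 235.68309020996094), (86.51592254638672, 37.18971633911133), 86.19023895263672) [0.5667 0.1918] [0.6045 0.2783]
```

View pics/h.png

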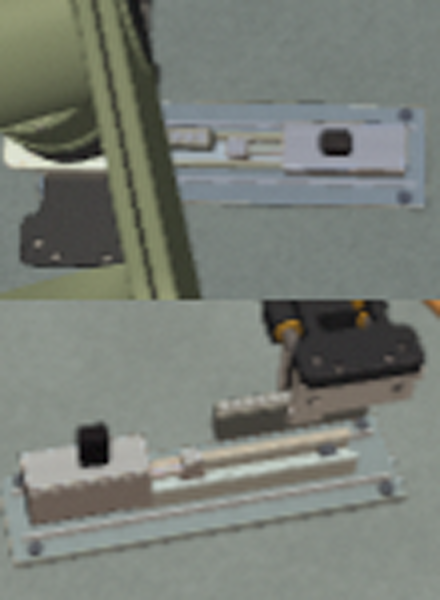

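The strip hangs level over the channel. Its rear end is at about (218,194) in the top view, just ahead of the follower at (222,197). I lower it to just above the flare and measure the lateral profile there.

```bash
python3 -m handwheel '[{"dx":0,"dy":0,"dz":0.02,"wx":0,"wy":0,"wz":0,"hand":-1},{"dx":0,"dy":0,"dz":0.02,"wx":0,"wy":0,"wz":0,"hand":-1},{"dx":0,"dy":0,"dz":0,"wx":0,"wy":0,"wz":0,"hand":-1},{"dx":0,"dy":0,"dz":0,"wx":0,"wy":0,"wz":0,"hand":-1}]'; python3 - <<'E'
from h import *
np.set_printoptions(precision=4,suppress=True)
for i,c in enumerate(("top","scene")): im=save(c,f"i{i}")
p=bot.observe()["eef_pos"]; print(p)
a=cv2.imread("pics/i0.png")[182:212,200:245];b=cv2.imread("pics/i1.png")[170:215,255:335]
cv2.imwrite("pics/i.png",np.vstack([cv2.resize(a,(630,420),interpolation=cv2.INTER_CUBIC),np.hstack([cv2.resize(b,(630,354),interpolation=cv2.INTER_CUBIC)])])[:600*2])
q=cv2.imread("pics/i.png");cv2.imwrite("pics/i.png",cv2.resize(q,(489,600)))
# predicted pixel of strip edges/channel wall edges for TCP-derived pose in both cams
f=np.array([.021,1,0]);n=np.array([1,-.021,0])
for c in("top","scene"):
  print(c,"strip top rear edges",[proj(np.r_[p[:2],0]+f*-.05+n*s*.006+[0,0,p[2]+.0164],c) for s in(-1,1)])
  print(" strip bottom rear",[proj(np.r_[p[:2],0]+f*-.05+n*s*.006+[0,0,p[2]-.0196],c) for s in(-1,1)])
E
```

```text
time_s: 9.05
eef_pos: [0.5751, 0.2531, 0.0521]
ee_rot: [-2.244, -2.198, 0.001]
force: [-0.5, -0.6, -0.9]
opening: 0.12
finger_force: 29.9
[0.5755 0.2532 0.0527]
top strip top rear edges [array([215.7184, 196.878 ]), array([215.8959, 192.2174])]
 strip bottom rear [array([217.2313, 198.5579]), array([217.3999, 194.0562])]
scene strip top rear edges [array([279.3287, 179.1767]), array([280.4651, 182.792 ])]
 strip bottom rear [array([278.6322, 187.7258]), array([279.7309, 191.2973])]
```

View pics/i.png

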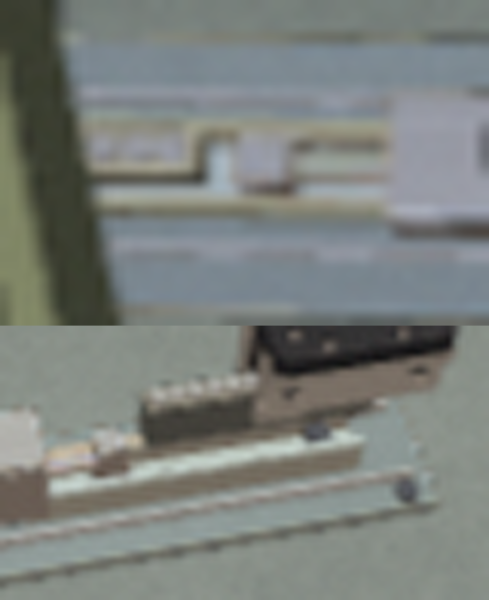

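```bash
python3 -m handwheel '[{"dx":0,"dy":0.0018,"dz":0.003,"wx":0,"wy":0,"wz":0,"hand":-1},{"dx":0,"dy":0,"dz":0.003,"wx":0,"wy":0,"wz":0,"hand":-1},{"dx":0,"dy":0,"dz":0,"wx":0,"wy":0,"wz":0,"hand":-1}]'; python3 -m handwheel '[{"dx":0,"dy":0,"dz":0.002,"wx":0,"wy":0,"wz":0,"hand":-1},{"dx":0,"dy":0,"dz":0.002,"wx":0,"wy":0,"wz":0,"hand":-1},{"dx":0,"dy":0,"dz":0,"wx":0,"wy":0,"wz":0,"hand":-1}]'
```

```text
time_s: 9.52
eef_pos: [0.576, 0.2531, 0.0493]
ee_rot: [-2.244, -2.198, 0.0]
force: [-0.9, -0.8, -1.1]
opening: 0.123
finger_force: 29.9
time_s: 9.9
eef_pos: [0.576, 0.2531, 0.0473]
ee_rot: [-2.244, -2.198, 0.0]
force: [-0.2, -0.5, -1.3]
opening: 0.125
finger_force: 29.9
```

```bash
python3 -m handwheel '[{"dx":0,"dy":0,"dz":0.0015,"wx":0,"wy":0,"wz":0,"hand":-1},{"dx":0,"dy":0,"dz":0.0015,"wx":0,"wy":0,"wz":0,"hand":-1},{"dx":0,"dy":0,"dz":0,"wx":0,"wy":0,"wz":0,"hand":-1},{"dx":0,"dy":0,"dz":0,"wx":0,"wy":0,"wz":0,"hand":-1}]'; python3 -m handwheel '[{"dx":0,"dy":0,"dz":0.0015,"wx":0,"wy":0,"wz":0,"hand":-1},{"dx":0,"dy":0,"dz":0.0015,"wx":0,"wy":0,"wz":0,"hand":-1},{"dx":0,"dy":0,"dz":0,"wx":0,"wy":0,"wz":0,"hand":-1},{"dx":0,"dy":0,"dz":0,"wx":0,"wy":0,"wz":0,"hand":-1}]'; python3 - <<'E'
from h import *
o=bot.observe();print(o["eef_pos"],o["force"],o["torque"])
E
```

```text
time_s: 10.4
eef_pos: [0.5761, 0.2531, 0.0459]
ee_rot: [-2.244, -2.198, 0.0]
force: [0.3, 0.1, -0.6]
opening: 0.124
finger_force: 29.9
time_s: 10.9
eef_pos: [0.5761, 0.2531, 0.0444]
ee_rot: [-2.244, -2.198, -0.0]
force: [-0.1, -0.3, -0.2]
opening: 0.123
finger_force: 29.9
[0.57614327 0.25311017 0.04444813] [-0.06181752 -0.32959062 -0.16223137] [-0.07563341 -0.04785793  0.00630429]
```

```bash
Z='x'; python3 -m handwheel '[{"dx":-0.006,"dy":0,"dz":0,"wx":0,"wy":0,"wz":0,"hand":-1},{"dx":-0.006,"dy":0,"dz":0,"wx":0,"wy":0,"wz":0,"hand":-1},{"dx":0,"dy":0,"dz":0,"wx":0,"wy":0,"wz":0,"hand":-1}]'; python3 -m handwheel '[{"dx":-0.006,"dy":0,"dz":0,"wx":0,"wy":0,"wz":0,"hand":-1},{"dx":-0.006,"dy":0,"dz":0,"wx":0,"wy":0,"wz":0,"hand":-1},{"dx":0,"dy":0,"dz":0,"wx":0,"wy":0,"wz":0,"hand":-1}]';  python3 -m handwheel '[{"dx":-0.006,"dy":0,"dz":0,"wx":0,"wy":0,"wz":0,"hand":-1},{"dx":-0.006,"dy":0,"dz":0,"wx":0,"wy":0,"wz":0,"hand":-1},{"dx":0,"dy":0,"dz":0,"wx":0,"wy":0,"wz":0,"hand":-1}]'
```

```text
time_s: 11.28
eef_pos: [0.5761, 0.2475, 0.0447]
ee_rot: [-2.245, -2.197, -0.002]
force: [0.6, 1.9, -0.7]
opening: 0.127
finger_force: 29.9
time_s: 11.65
eef_pos: [0.576, 0.2412, 0.0446]
ee_rot: [-2.245, -2.198, -0.001]
force: [-0.4, 3.3, -0.2]
opening: 0.125
finger_force: 29.9
time_s: 12.02
eef_pos: [0.5759, 0.2351, 0.0446]
ee_rot: [-2.245, -2.198, -0.001]
force: [0.2, 4.2, -0.4]
opening: 0.124
finger_force: 29.9
```

```bash
python3 -m handwheel '[{"dx":-0.005,"dy":0,"dz":0,"wx":0,"wy":0,"wz":0,"hand":-1},{"dx":-0.005,"dy":0,"dz":0,"wx":0,"wy":0,"wz":0,"hand":-1},{"dx":0,"dy":0,"dz":0,"wx":0,"wy":0,"wz":0,"hand":-1}]'; python3 -m handwheel '[{"dx":-0.003,"dy":0,"dz":0,"wx":0,"wy":0,"wz":0,"hand":-1},{"dx":0,"dy":0,"dz":0,"wx":0,"wy":0,"wz":0,"hand":-1},{"dx":0,"dy":0,"dz":0,"wx":0,"wy":0,"wz":0,"hand":-1}]';  python3 -m handwheel '[{"dx":-0.003,"dy":0,"dz":0,"wx":0,"wy":0,"wz":0,"hand":-1},{"dx":0,"dy":0,"dz":0,"wx":0,"wy":0,"wz":0,"hand":-1},{"dx":0,"dy":0,"dz":0,"wx":0,"wy":0,"wz":0,"hand":-1}]'
```

```text
time_s: 12.4
eef_pos: [0.5758, 0.2302, 0.0446]
ee_rot: [-2.245, -2.198, -0.001]
force: [-0.6, 5.1, 0.0]
opening: 0.128
finger_force: 29.9
time_s: 12.78
eef_pos: [0.5758, 0.2289, 0.0446]
ee_rot: [-2.244, -2.198, -0.001]
force: [-0.8, 5.2, 0.7]
opening: 0.123
finger_force: 29.9
time_s: 13.15
eef_pos: [0.5757, 0.2276, 0.0446]
ee_rot: [-2.244, -2.198, -0.001]
force: [-0.4, 5.4, -0.0]
opening: 0.123
finger_force: 29.9
```

```bash
python3 -m handwheel '[{"dx":-0.002,"dy":0,"dz":0,"wx":0,"wy":0,"wz":0,"hand":-1},{"dx":0,"dy":0,"dz":0,"wx":0,"wy":0,"wz":0,"hand":-1},{"dx":0,"dy":0,"dz":0,"wx":0,"wy":0,"wz":0,"hand":-1}]';  python3 -m handwheel '[{"dx":-0.002,"dy":0,"dz":0,"wx":0,"wy":0,"wz":0,"hand":-1},{"dx":0,"dy":0,"dz":0,"wx":0,"wy":0,"wz":0,"hand":-1},{"dx":0,"dy":0,"dz":0,"wx":0,"wy":0,"wz":0,"hand":-1}]'
```

```text
time_s: 13.52
eef_pos: [0.5757, 0.2267, 0.0447]
ee_rot: [-2.244, -2.198, -0.002]
force: [-0.4, 5.5, 0.2]
opening: 0.129
finger_force: 29.9
time_s: 13.9
eef_pos: [0.5757, 0.2258, 0.0447]
ee_rot: [-2.244, -2.198, -0.002]
force: [0.7, 6.0, 1.1]
opening: 0.124
finger_force: 29.9
```

```bash
python3 -m handwheel '[{"dx":-0.0015,"dy":0,"dz":0,"wx":0,"wy":0,"wz":0,"hand":-1},{"dx":0,"dy":0,"dz":0,"wx":0,"wy":0,"wz":0,"hand":-1},{"dx":0,"dy":0,"dz":0,"wx":0,"wy":0,"wz":0,"hand":-1}]';  python3 -m handwheel '[{"dx":-0.001,"dy":0,"dz":0,"wx":0,"wy":0,"wz":0,"hand":-1},{"dx":0,"dy":0,"dz":0,"wx":0,"wy":0,"wz":0,"hand":-1},{"dx":0,"dy":0,"dz":0,"wx":0,"wy":0,"wz":0,"hand":-1}]'
```

```text
time_s: 14.28
eef_pos: [0.5757, 0.2257, 0.0448]
ee_rot: [-2.244, -2.197, -0.004]
force: [-0.4, 7.5, 0.4]
opening: 0.125
finger_force: 29.9
time_s: 14.65
eef_pos: [0.5757, 0.2256, 0.0449]
ee_rot: [-2.243, -2.197, -0.005]
force: [-0.9, 8.6, 0.4]
opening: 0.127
finger_force: 29.9
```

```bash
python3 -m handwheel '[{"dx":0.0015,"dy":0,"dz":0.003,"wx":0,"wy":0,"wz":0,"hand":-1},{"dx":0,"dy":0,"dz":0.003,"wx":0,"wy":0,"wz":0,"hand":-1},{"dx":0,"dy":0,"dz":0,"wx":0,"wy":0,"wz":0,"hand":-1}]';  python3 -m handwheel '[{"dx":0,"dy":0,"dz":0.002,"wx":0,"wy":0,"wz":0,"hand":-1},{"dx":0,"dy":0,"dz":0.002,"wx":0,"wy":0,"wz":0,"hand":-1},{"dx":0,"dy":0,"dz":0,"wx":0,"wy":0,"wz":0,"hand":-1}]'; python3 -m handwheel '[{"dx":0,"dy":0,"dz":0.002,"wx":0,"wy":0,"wz":0,"hand":-1},{"dx":0,"dy":0,"dz":0.002,"wx":0,"wy":0,"wz":0,"hand":-1},{"dx":0,"dy":0,"dz":0,"wx":0,"wy":0,"wz":0,"hand":-1}]'
```

```text
time_s: 15.02
eef_pos: [0.5763, 0.2259, 0.0426]
ee_rot: [-2.244, -2.198, -0.005]
force: [-0.1, 7.5, 2.5]
opening: 0.124
finger_force: 29.9
time_s: 15.4
eef_pos: [0.5764, 0.2259, 0.0409]
ee_rot: [-2.244, -2.198, -0.005]
force: [-0.9, 6.9, 3.4]
opening: 0.127
finger_force: 29.9
time_s: 15.78
eef_pos: [0.5764, 0.226, 0.0389]
ee_rot: [-2.244, -2.198, -0.005]
force: [-0.9, 7.3, 4.6]
opening: 0.125
finger_force: 29.9
```

```bash
python3 -m handwheel '[{"dx":0,"dy":0,"dz":0.002,"wx":0,"wy":0,"wz":0,"hand":-1},{"dx":0,"dy":0,"dz":0.002,"wx":0,"wy":0,"wz":0,"hand":-1},{"dx":0,"dy":0,"dz":0,"wx":0,"wy":0,"wz":0,"hand":-1}]';  python3 -m handwheel '[{"dx":0,"dy":0,"dz":0.002,"wx":0,"wy":0,"wz":0,"hand":-1},{"dx":0,"dy":0,"dz":0.001,"wx":0,"wy":0,"wz":0,"hand":-1},{"dx":0,"dy":0,"dz":0,"wx":0,"wy":0,"wz":0,"hand":-1}]'; python3 -m handwheel '[{"dx":0,"dy":0,"dz":0.0016,"wx":0,"wy":0,"wz":0,"hand":-1},{"dx":0,"dy":0,"dz":0,"wx":0,"wy":0,"wz":0,"hand":-1},{"dx":0,"dy":0,"dz":0,"wx":0,"wy":0,"wz":0,"hand":-1}]'
```

```text
time_s: 16.15
eef_pos: [0.5764, 0.226, 0.037]
ee_rot: [-2.244, -2.198, -0.005]
force: [-1.0, 6.8, 4.8]
opening: 0.126
finger_force: 29.9
time_s: 16.52
eef_pos: [0.5764, 0.226, 0.0355]
ee_rot: [-2.244, -2.198, -0.005]
force: [-1.4, 7.7, 4.4]
opening: 0.124
finger_force: 29.9
time_s: 16.9
eef_pos: [0.5764, 0.226, 0.0347]
ee_rot: [-2.244, -2.198, -0.005]
force: [-0.7, 7.1, 4.8]
opening: 0.126
finger_force: 29.9
```

```bash
python3 -m handwheel '[{"dx":0,"dy":0,"dz":0.0012,"wx":0,"wy":0,"wz":0,"hand":-1},{"dx":0,"dy":0,"dz":0,"wx":0,"wy":0,"wz":0,"hand":-1},{"dx":0,"dy":0,"dz":0,"wx":0,"wy":0,"wz":0,"hand":-1}]';  python3 -m handwheel '[{"dx":0,"dy":0,"dz":0.0012,"wx":0,"wy":0,"wz":0,"hand":-1},{"dx":0,"dy":0,"dz":0,"wx":0,"wy":0,"wz":0,"hand":-1},{"dx":0,"dy":0,"dz":0,"wx":0,"wy":0,"wz":0,"hand":-1}]'
```

```text
time_s: 17.27
eef_pos: [0.5764, 0.226, 0.0341]
ee_rot: [-2.244, -2.198, -0.005]
force: [-1.3, 7.1, 4.5]
opening: 0.123
finger_force: 29.9
time_s: 17.65
eef_pos: [0.5764, 0.2259, 0.0336]
ee_rot: [-2.244, -2.198, -0.005]
force: [-0.5, 7.2, 5.9]
opening: 0.125
finger_force: 29.9
```

```bash
python3 -m handwheel '[{"dx":0,"dy":0,"dz":0.001,"wx":0,"wy":0,"wz":0,"hand":-1},{"dx":0.002,"dy":0,"dz":0,"wx":0,"wy":0,"wz":0,"hand":-1},{"dx":0,"dy":0,"dz":0,"wx":0,"wy":0,"wz":0,"hand":-1},{"dx":0,"dy":0,"dz":0,"wx":0,"wy":0,"wz":0,"hand":-1}]';  python3 -m handwheel '[{"dx":0.0015,"dy":0,"dz":0,"wx":0,"wy":0,"wz":0,"hand":-1},{"dx":0.0015,"dy":0,"dz":0,"wx":0,"wy":0,"wz":0,"hand":-1},{"dx":0,"dy":0,"dz":0,"wx":0,"wy":0,"wz":0,"hand":-1}]';python3 -m handwheel '[{"dx":0.001,"dy":0,"dz":0,"wx":0,"wy":0,"wz":0,"hand":-1},{"dx":0,"dy":0,"dz":0,"wx":0,"wy":0,"wz":0,"hand":-1},{"dx":0,"dy":0,"dz":0,"wx":0,"wy":0,"wz":0,"hand":-1}]'
```

```text
time_s: 18.15
eef_pos: [0.5764, 0.226, 0.0336]
ee_rot: [2.243, 2.198, 0.002]
force: [-3.0, 4.7, 7.8]
opening: 0.125
finger_force: 29.9
time_s: 18.52
eef_pos: [0.5764, 0.226, 0.0335]
ee_rot: [2.242, 2.197, -0.001]
force: [-2.2, 1.7, 9.6]
opening: 0.125
finger_force: 29.9
time_s: 18.9
eef_pos: [0.5764, 0.2261, 0.0335]
ee_rot: [2.242, 2.197, -0.002]
force: [-3.2, -0.9, 9.7]
opening: 0.127
finger_force: 29.9
```

```bash
python3 -m handwheel '[{"dx":0,"dy":-0.001,"dz":-0.001,"wx":0,"wy":0,"wz":0,"hand":-1},{"dx":0,"dy":0,"dz":-0.0015,"wx":0,"wy":0,"wz":0,"hand":-1},{"dx":0,"dy":0,"dz":0,"wx":0,"wy":0,"wz":0,"hand":-1},{"dx":0,"dy":0,"dz":0,"wx":0,"wy":0,"wz":0,"hand":-1}]';  python3 -m handwheel '[{"dx":0,"dy":0,"dz":-0.0015,"wx":0,"wy":0,"wz":0,"hand":-1},{"dx":0,"dy":0,"dz":0,"wx":0,"wy":0,"wz":0,"hand":-1},{"dx":0,"dy":0,"dz":0,"wx":0,"wy":0,"wz":0,"hand":-1}]'
```

```text
time_s: 19.4
eef_pos: [0.5762, 0.228, 0.0336]
ee_rot: [2.243, 2.198, 0.003]
force: [1.0, 5.0, 4.6]
opening: 0.126
finger_force: 29.9
time_s: 19.77
eef_pos: [0.5761, 0.2281, 0.0337]
ee_rot: [2.243, 2.198, 0.003]
force: [2.3, 4.8, 1.7]
opening: 0.125
finger_force: 29.9
```

```bash
python3 - <<'E'
from h import *
im=save("scene","j1");im0=save("top","j0")
a=im[165:215,245:335,::-1];b=im0[180:215,185:248,::-1]
cv2.imwrite("pics/j.png",np.vstack([cv2.resize(a,(540,300),interpolation=cv2.INTER_CUBIC),cv2.resize(b,(540,300),interpolation=cv2.INTER_CUBIC)]))
E
```

View pics/j.png

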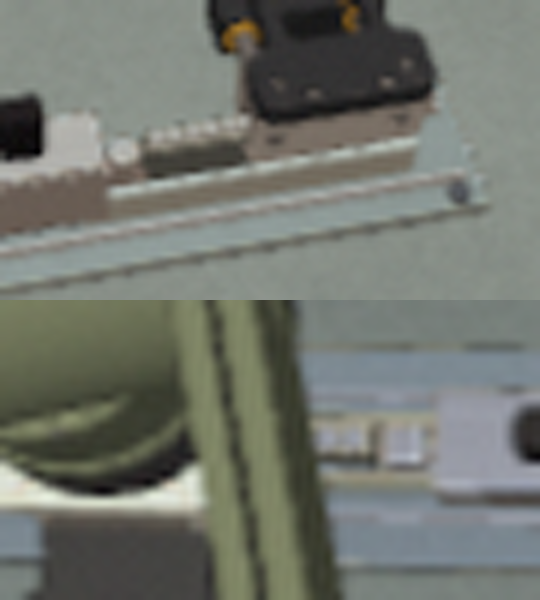

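The strip stands level in the channel, on the floor, with the follower behind it at about (115,150) in the upper crop. Floor friction was holding it. I ease it forward to the nose.

```bash
python3 -m handwheel '[{"dx":0.0015,"dy":0,"dz":0,"wx":0,"wy":0,"wz":0,"hand":-1},{"dx":0,"dy":0,"dz":0,"wx":0,"wy":0,"wz":0,"hand":-1},{"dx":0,"dy":0,"dz":0,"wx":0,"wy":0,"wz":0,"hand":-1}]';  python3 -m handwheel '[{"dx":0.0015,"dy":0,"dz":0,"wx":0,"wy":0,"wz":0,"hand":-1},{"dx":0,"dy":0,"dz":0,"wx":0,"wy":0,"wz":0,"hand":-1},{"dx":0,"dy":0,"dz":0,"wx":0,"wy":0,"wz":0,"hand":-1}]'
```

```text
time_s: 20.25
eef_pos: [0.5761, 0.2288, 0.0337]
ee_rot: [2.243, 2.198, 0.003]
force: [2.0, 6.0, 2.0]
opening: 0.125
finger_force: 29.9
time_s: 20.62
eef_pos: [0.5761, 0.2293, 0.0337]
ee_rot: [2.243, 2.198, 0.003]
force: [2.0, 5.3, 1.1]
opening: 0.126
finger_force: 29.9
```

```bash
python3 -m handwheel '[{"dx":0.0015,"dy":0,"dz":0,"wx":0,"wy":0,"wz":0,"hand":-1},{"dx":0,"dy":0,"dz":0,"wx":0,"wy":0,"wz":0,"hand":-1},{"dx":0,"dy":0,"dz":0,"wx":0,"wy":0,"wz":0,"hand":-1}]';  python3 -m handwheel '[{"dx":0.0015,"dy":0,"dz":0,"wx":0,"wy":0,"wz":0,"hand":-1},{"dx":0,"dy":0,"dz":0,"wx":0,"wy":0,"wz":0,"hand":-1},{"dx":0,"dy":0,"dz":0,"wx":0,"wy":0,"wz":0,"hand":-1}]'; python3 -m handwheel '[{"dx":0.0012,"dy":0,"dz":0,"wx":0,"wy":0,"wz":0,"hand":-1},{"dx":0,"dy":0,"dz":0,"wx":0,"wy":0,"wz":0,"hand":-1},{"dx":0,"dy":0,"dz":0,"wx":0,"wy":0,"wz":0,"hand":-1}]'
```

```text
time_s: 21.0
eef_pos: [0.576, 0.2294, 0.0337]
ee_rot: [2.243, 2.197, 0.001]
force: [3.2, 2.4, 1.4]
opening: 0.131
finger_force: 29.9
time_s: 21.38
eef_pos: [0.576, 0.2295, 0.0337]
ee_rot: [2.243, 2.197, -0.0]
force: [4.3, -1.5, 1.8]
opening: 0.122
finger_force: 29.9
time_s: 21.75
eef_pos: [0.5759, 0.2295, 0.0336]
ee_rot: [2.242, 2.196, -0.002]
force: [4.9, -3.8, 2.6]
opening: 0.126
finger_force: 29.9
```

```bash
python3 -m handwheel '[{"dx":-0.0015,"dy":0.002,"dz":0,"wx":0,"wy":0,"wz":0,"hand":-1},{"dx":0,"dy":0,"dz":0,"wx":0,"wy":0,"wz":0,"hand":-1}]'; python3 -m handwheel '[{"dx":0,"dy":0,"dz":0,"wx":0,"wy":0,"wz":0,"hand":-0.3},{"dx":0,"dy":0,"dz":0,"wx":0,"wy":0,"wz":0,"hand":-0.3},{"dx":0,"dy":0,"dz":0,"wx":0,"wy":0,"wz":0,"hand":-0.3},{"dx":0,"dy":0,"dz":0,"wx":0,"wy":0,"wz":0,"hand":-0.3},{"dx":0,"dy":0,"dz":-0.02,"wx":0,"wy":0,"wz":0,"hand":-0.3},{"dx":0,"dy":0,"dz":-0.06,"wx":0,"wy":0,"wz":0,"hand":-0.3},{"dx":0,"dy":0,"dz":-0.1,"wx":0,"wy":0,"wz":0,"hand":-0.3},{"dx":0,"dy":0,"dz":-0.1,"wx":0,"wy":0,"wz":0,"hand":-0.3},{"dx":0,"dy":0,"dz":-0.02,"wx":0,"wy":0,"wz":0,"hand":-0.3},{"dx":0,"dy":0,"dz":0,"wx":0,"wy":0,"wz":0,"hand":-0.3}]'
```

```text
time_s: 22.0
eef_pos: [0.5761, 0.2295, 0.0336]
ee_rot: [2.244, 2.198, -0.002]
force: [2.4, -3.6, 4.5]
opening: 0.126
finger_force: 29.9
time_s: 23.25
eef_pos: [0.5765, 0.2306, 0.1843]
ee_rot: [2.244, 2.198, 0.002]
force: [0.9, -0.5, 0.0]
opening: 0.352
finger_force: 0.0
```

```bash
python3 -m handwheel '[{"dx":-0.075,"dy":0,"dz":0,"wx":0,"wy":0,"wz":0,"hand":-0.1},{"dx":-0.1,"dy":0,"dz":0,"wx":0,"wy":0,"wz":0,"hand":-0.1},{"dx":-0.05,"dy":0,"dz":0.05,"wx":0,"wy":0,"wz":0,"hand":-0.1},{"dx":0,"dy":0,"dz":0.05,"wx":0,"wy":0,"wz":0,"hand":-0.1},{"dx":0,"dy":0,"dz":0,"wx":0,"wy":0,"wz":0,"hand":-0.1},{"dx":0,"dy":0,"dz":0,"wx":0,"wy":0,"wz":0,"hand":-0.1}]'; python3 - <<'E'
from h import *
np.set_printoptions(precision=4,suppress=True)
im=save("scene","k1");im0=save("top","k0")
for c in("top","scene"):
  for n in("strip","rail_knob"):
    for d in bot.tip_of(n,c)[:1]: print(c,n,d["conf"],world(d["xyz"],c))
a=im[145:220,215:335,::-1];b=im0[165:225,165:261,::-1]
cv2.imwrite("pics/k.png",np.vstack([cv2.resize(a,(480,300),interpolation=cv2.INTER_CUBIC),cv2.resize(b,(480,300),interpolation=cv2.INTER_CUBIC)]))
E
```

```text
time_s: 24.0
eef_pos: [0.5733, 0.1182, 0.1327]
ee_rot: [-2.243, -2.198, 0.002]
force: [0.6, -0.1, 0.1]
opening: 0.45
finger_force: 0.0
top strip 0.67 [0.5804 0.2237 0.0168]
top rail_knob 0.17 [ 0.5753  0.1977 -0.0051]
scene strip 0.56 [0.5801 0.2243 0.0112]
scene rail_knob 0.73 [0.5739 0.1174 0.0736]
```

View pics/k.png

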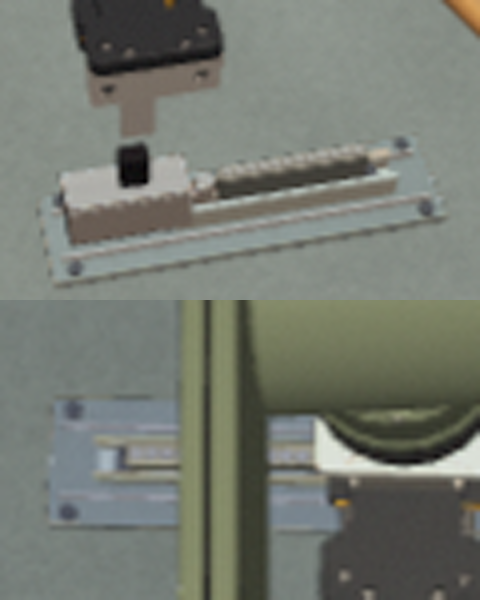

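The strip lies flat in the channel, its front against the nose stop at about (120,460) in the lower crop. The gripper is over the knob.

```bash
python3 -m handwheel '[{"dx":0,"dy":0,"dz":0.06,"wx":0,"wy":0,"wz":0,"hand":-0.1},{"dx":0,"dy":0,"dz":0.055,"wx":0,"wy":0,"wz":0,"hand":-0.1},{"dx":0,"dy":0,"dz":0.02,"wx":0,"wy":0,"wz":0,"hand":-0.1},{"dx":0,"dy":0,"dz":0,"wx":0,"wy":0,"wz":0,"hand":-0.1},{"dx":0,"dy":0,"dz":0,"wx":0,"wy":0,"wz":0,"hand":-1},{"dx":0,"dy":0,"dz":0,"wx":0,"wy":0,"wz":0,"hand":-1},{"dx":0,"dy":0,"dz":0,"wx":0,"wy":0,"wz":0,"hand":-1},{"dx":0,"dy":0,"dz":0,"wx":0,"wy":0,"wz":0,"hand":-1},{"dx":0,"dy":0,"dz":0,"wx":0,"wy":0,"wz":0,"hand":-1}]'
```

```text
time_s: 25.42
eef_pos: [0.5737, 0.118, 0.0667]
ee_rot: [-2.244, -2.198, 0.0]
force: [-3.1, 0.2, 7.0]
opening: 0.145
finger_force: 30.0
```

```bash
python3 -m handwheel '[{"dx":0.015,"dy":0,"dz":0,"wx":0,"wy":0,"wz":0,"hand":-1},{"dx":0.02,"dy":0,"dz":0,"wx":0,"wy":0,"wz":0,"hand":-1},{"dx":0.02,"dy":0,"dz":0,"wx":0,"wy":0,"wz":0,"hand":-1},{"dx":0.02,"dy":0,"dz":0,"wx":0,"wy":0,"wz":0,"hand":-1},{"dx":0.02,"dy":0,"dz":0,"wx":0,"wy":0,"wz":0,"hand":-1},{"dx":0.0,"dy":0,"dz":0,"wx":0,"wy":0,"wz":0,"hand":-1}]'; python3 -m handwheel '[{"dx":0.02,"dy":0,"dz":0,"wx":0,"wy":0,"wz":0,"hand":-1},{"dx":0.02,"dy":0,"dz":0,"wx":0,"wy":0,"wz":0,"hand":-1},{"dx":0,"dy":0,"dz":0,"wx":0,"wy":0,"wz":0,"hand":-1}]'
```

```text
time_s: 26.18
eef_pos: [0.5746, 0.166, 0.0667]
ee_rot: [-2.243, -2.199, 0.0]
force: [-3.2, 0.8, 6.1]
opening: 0.148
finger_force: 30.0
time_s: 26.55
eef_pos: [0.575, 0.1859, 0.0667]
ee_rot: [-2.243, -2.199, 0.0]
force: [-3.7, 0.7, 6.0]
opening: 0.146
finger_force: 30.0
```

```bash
python3 -m handwheel '[{"dx":0.02,"dy":0,"dz":0,"wx":0,"wy":0,"wz":0,"hand":-1},{"dx":0.02,"dy":0,"dz":0,"wx":0,"wy":0,"wz":0,"hand":-1},{"dx":0.015,"dy":0,"dz":0,"wx":0,"wy":0,"wz":0,"hand":-1},{"dx":0.01,"dy":0,"dz":0,"wx":0,"wy":0,"wz":0,"hand":-1},{"dx":0,"dy":0,"dz":0,"wx":0,"wy":0,"wz":0,"hand":-1}]'; python3 -m handwheel '[{"dx":0.006,"dy":0,"dz":0,"wx":0,"wy":0,"wz":0,"hand":-1},{"dx":0.006,"dy":0,"dz":0,"wx":0,"wy":0,"wz":0,"hand":-1},{"dx":0,"dy":0,"dz":0,"wx":0,"wy":0,"wz":0,"hand":-1}]'; python3 -m handwheel '[{"dx":0.006,"dy":0,"dz":0,"wx":0,"wy":0,"wz":0,"hand":-1},{"dx":0,"dy":0,"dz":0,"wx":0,"wy":0,"wz":0,"hand":-1},{"dx":0,"dy":0,"dz":0,"wx":0,"wy":0,"wz":0,"hand":-1}]'
```

```text
time_s: 27.18
eef_pos: [0.5755, 0.218, 0.0667]
ee_rot: [-2.244, -2.199, 0.002]
force: [-4.0, -1.3, 6.3]
opening: 0.145
finger_force: 30.0
time_s: 27.55
eef_pos: [0.5756, 0.2235, 0.0667]
ee_rot: [2.244, 2.198, -0.002]
force: [-3.7, -1.3, 4.6]
opening: 0.146
finger_force: 30.0
time_s: 27.92
eef_pos: [0.5757, 0.2264, 0.0667]
ee_rot: [2.244, 2.198, -0.002]
force: [-3.6, -2.1, 6.3]
opening: 0.147
finger_force: 30.0
```

```bash
python3 -m handwheel '[{"dx":0.004,"dy":0,"dz":0,"wx":0,"wy":0,"wz":0,"hand":-1},{"dx":0.004,"dy":0,"dz":0,"wx":0,"wy":0,"wz":0,"hand":-1},{"dx":0,"dy":0,"dz":0,"wx":0,"wy":0,"wz":0,"hand":-1}]'; python3 -m handwheel '[{"dx":0.004,"dy":0,"dz":0,"wx":0,"wy":0,"wz":0,"hand":-1},{"dx":0,"dy":0,"dz":0,"wx":0,"wy":0,"wz":0,"hand":-1},{"dx":0,"dy":0,"dz":0,"wx":0,"wy":0,"wz":0,"hand":-1}]'
```

```text
time_s: 28.3
eef_pos: [0.5757, 0.2283, 0.0666]
ee_rot: [2.242, 2.197, -0.007]
force: [-3.9, -7.4, 7.1]
opening: 0.146
finger_force: 30.0
time_s: 28.68
eef_pos: [0.5757, 0.2284, 0.0666]
ee_rot: [2.241, 2.196, -0.011]
force: [-4.8, -12.1, 8.4]
opening: 0.146
finger_force: 30.0
```

```bash
python3 -m handwheel '[{"dx":0.004,"dy":0,"dz":0,"wx":0,"wy":0,"wz":0,"hand":-1},{"dx":0,"dy":0,"dz":0,"wx":0,"wy":0,"wz":0,"hand":-1},{"dx":0,"dy":0,"dz":0,"wx":0,"wy":0,"wz":0,"hand":-1}]'; python3 -m handwheel '[{"dx":-0.007,"dy":0,"dz":0,"wx":0,"wy":0,"wz":0,"hand":-1},{"dx":0,"dy":0,"dz":0,"wx":0,"wy":0,"wz":0,"hand":-0.1},{"dx":0,"dy":0,"dz":0,"wx":0,"wy":0,"wz":0,"hand":-0.1},{"dx":0,"dy":0,"dz":0,"wx":0,"wy":0,"wz":0,"hand":-0.1},{"dx":0,"dy":0,"dz":-0.03,"wx":0,"wy":0,"wz":0,"hand":-0.1},{"dx":0,"dy":0,"dz":-0.08,"wx":0,"wy":0,"wz":0,"hand":-0.1},{"dx":0,"dy":0,"dz":-0.1,"wx":0,"wy":0,"wz":0,"hand":-0.1},{"dx":-0.1,"dy":0,"dz":-0.05,"wx":0,"wy":0,"wz":0,"hand":-0.1},{"dx":-0.1,"dy":-0.05,"dz":0,"wx":0,"wy":0,"wz":0,"hand":-0.1},{"dx":-0.1,"dy":-0.05,"dz":0,"wx":0,"wy":0,"wz":0,"hand":-0.1}]'; python3 -m handwheel '[{"dx":-0.1,"dy":-0.05,"dz":0,"wx":0,"wy":0,"wz":0,"hand":-0.1},{"dx":-0.1,"dy":-0.05,"dz":0,"wx":0,"wy":0,"wz":0,"hand":-0.1},{"dx":-0.1,"dy":0,"dz":0,"wx":0,"wy":0,"wz":0,"hand":-0.1},{"dx":0,"dy":0,"dz":0,"wx":0,"wy":0,"wz":0,"hand":-0.1},{"dx":0,"dy":0,"dz":0,"wx":0,"wy":0,"wz":0,"hand":-0.1}]'
python3 - <<'E'
from h import *
np.set_printoptions(precision=4,suppress=True)
im=save("scene","l1");im0=save("top","l0")
for c in("top","scene"):
    for d in bot.tip_of("rail_knob",c)[:1]: print(c,d["conf"],world(d["xyz"],c))
a=im[145:220,215:335,::-1];b=im0[170:225,165:277,::-1]
cv2.imwrite("pics/l.png",np.vstack([cv2.resize(a,(560,350),interpolation=cv2.INTER_CUBIC),cv2.resize(b,(560,250),interpolation=cv2.INTER_CUBIC)]))
E
```

```text
time_s: 29.05
eef_pos: [0.5757, 0.2286, 0.0666]
ee_rot: [2.24, 2.194, -0.015]
force: [-4.8, -16.2, 9.2]
opening: 0.15
finger_force: 30.0
time_s: 30.3
eef_pos: [0.5234, 0.0813, 0.1979]
ee_rot: [2.242, 2.197, 0.004]
force: [0.6, -0.7, -0.5]
opening: 0.449
finger_force: 0.0
time_s: 30.92
eef_pos: [0.4703, -0.0662, 0.1967]
ee_rot: [2.244, 2.197, 0.002]
force: [0.7, -0.2, 0.6]
opening: 0.451
finger_force: 0.0
top 0.59 [0.5747 0.232  0.0682]
scene 0.81 [0.5787 0.2278 0.0743]
```

View pics/l.png

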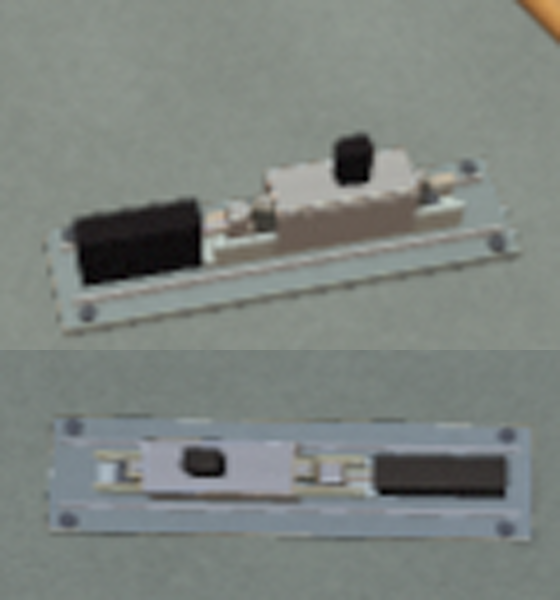

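The rail covers the strip. The knob, at about (205,462) in the lower crop, measures y≈0.229, which is the closed place, and the strip's ends lie low under the rail.

```bash
python3 -c "
from station import bot
print(bot.hand_in())"
```

```text
the job is handed in; nothing more can be done
None
```

The job is handed in at about 31 s of the 72 s: the strip is down on the channel floor against the nose stop and released, the cover rail was then pushed against its hard stop over it, and the arm is clear; the hand-in gave no verdict.

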